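# Hang the parts basket over the drip tray

## Task

The little parts basket with a freshly rinsed motor in it hangs on a plain hook stand. Carry it over to the stand with the drip tray as its foot and hang it on that stand's double hook, its bar lying down in both hooks. Keep it level with the motor in it, do not set it down on the way, and let go once it hangs.

Things in the scene. Friction and masses are not known exactly. Their poses are not given: they have to be found in the camera images.
- basket: Metal box 62 (x) x 96 (y) x 30 mm on a bail, 0.2 kg +-25%. Origin: middle of its hanging bar, 6 mm round, straight for 74 mm along y, z up; legs at y +-47 mm. Box underside 118, rim 88 mm below origin. Square wooden grip 22 x 22 mm (sides along x, y) on a 9 mm stem, 24 to 66 mm above origin: grasp from above, fingertips 20 mm or more above origin to clear the hooks. Its two ends are alike.
- motor: Small loose DC motor, 24 x 45 x 19 mm, 0.045 kg, lying in the basket; origin at its underside, z up.
- start_seat (a point): Where the bar's middle rests at the start: double hook 205 mm above the desk on a stand with a flat dark foot 150 x 100 mm. z up, y along the seated bar, x back to the post (65 mm behind). Two 8 mm rods at y +-18 mm run from the post, 12 mm above seat (centre line), dip into a 30 mm wide, 60 degree trough and end in tips at x -15 mm, tops 16 mm above seat: the bar clears them when raised 19 mm.
- drip_seat (a point): Where the bar's middle must end: same hook, post and axes as start_seat but 185 mm above the desk, on the stand whose foot is a steel drip tray 160 x 130 mm with an 18 mm rim. Enter and leave any of these hooks along its x, bar raised over the tips: the box hangs below the rods, so the basket can be lifted higher only with the bar at x -52 mm or farther out.
- spare_seat (a point): Seat of the empty third stand, same in everything as the one at start_seat; not to be used, only in the way. The three stand about 0.28 m apart from left to right in any order; a basket carried past the middle one on the robot's side, with its bar at world x below 0.46 m, clears its hook.
Not all that is in view belongs to the job. Leave any turquoise look-alike of the basket alone.

How it is judged:
At the end, for the whole second after the job is handed in: The basket hangs at rest in the drip-tray stand's double hook: the middle of its bar within 18 mm of the seat, the bar across both rods within 15 degrees, level within 10 degrees, the motor lying inside it (distance between basket and drip_seat below 0.018 m and angle between the y axis of basket and the y axis of drip_seat, either way round below 0.26 rad and angle between basket's own z axis and vertical below 0.175 rad and linear speed of basket below 0.05 m/s and horizontal distance between motor and basket below 0.05 m and z of motor in the frame of basket below -0.085 m); the robot touches nothing.
It fails at once if the basket is tipped more than 25 degrees from level (angle between basket's own z axis and vertical above 0.436 rad).
It fails at once if the basket is set down or dropped (its bar sinks below 150 mm over the desk, that is, its underside below 32 mm) (height (world z) of basket below 0.15 m).
It also fails if it takes over 48 s, if anything falls off the work surface, if the arm or the gripper's body presses on something with over 40 N, if the wrist force passes 120 N, or if a joint passes its speed limit or range.

## Robot

A 7-joint arm with a two-finger parallel gripper is mounted at the origin on a cart in front of the work surface, level with it; the furniture and walls round the work are solid. World frame = base frame: x ahead of the robot, y to its left, z up, the work surface at z = 0. Lengths are in m, angles in rad, forces in N, time in s.
With the tool pointing down it reaches from about 0.425 to 0.875 m from the base axis. Payload 4.7 kg.
Tool frame: the origin (TCP) lies on the centre line of the jaws, within the pads' length; the fingertips stand 17 mm ahead of it and the grasp point (between the pads) lies 2 mm behind it (arm.finger_overhang is the distance from the TCP to the fingertips, in m); z points along the fingers, y is the line along which they close (so a half turn about z gives the same grasp; the last joint's range is limited). The gripper opens to 87 mm and grips with 3 to 60 N. Pads are 19 mm wide; open, the fingers measure 117 mm over their backs; the gripper's body (75 mm by 190 mm) begins 51 mm behind the grasp point.
Start: joints at [-1.211, 0.321, -0.07, 1.45, 0.023, 1.371, -0.057], TCP at [0.22, 0.612, 0.24] pointing down, gripper open.
Joint ranges: [-2.86, 2.86], [-0.3, 2.09], [-1.38, 1.24], [0.06, 2.45], [-1.56, 4.7], [0.09, 2.05], [-2.69, 2.69]. Speed limits (rad/s): [2.57, 2.57, 3.14, 3.14, 3.14, 3.14, 3.14].

## Interface

Orientations are given as a unit quaternion [x, y, z, w].
In Python, from station import arm, optics, job, finder gives the robot as it stands.
- The arm moves only by the tool step_arm, never from a script. Its argument "moves" is a list of rows, each an object with "xyz": the shift along the tool's x, y, z in m, a list of three; "twist": the turn about the tool's z in rad. A call has 1 to 5 rows; each row shifts and turns the commanded pose from where the row before left it, along the tool's axes as they then stand; what a row does not reach is not made up. A row lasts 1/8 s, in which the tool goes at most 62.5 mm and 10.7 degrees, less where a joint would pass 70% of its speed; a pose out of reach is approached as far as the arm can. A call with a gripper value outside its range is refused whole. "grip" is the closure, from -1 (fully open) to 1 (shut), set as the call begins (left out, the last holds). The fingers move at their own pace and stop on an object; the grip force is fixed at half the most. Time passes only in rows, so rows that do not move let the fingers close. It gives the time, the measured TCP pose, the force, the opening and the grip force at its end, in the units of the state.
- arm.get_obs(): the state, without advancing time (a new reading comes with each control period).
- optics.camera(name): name is "scene" or "top" or "wrist"; returns a dict with "img" (400x640x3 uint8, red, green, blue), "range_z" (400x640 float32, m along the optical axis (not along the pixel's ray), 0 where there is no reading), "camera_matrix" (3x3 intrinsics, pixels), "rvec" (rotation vector, rad) and "tvec" (3), from world to camera coordinates, as OpenCV has them. Camera axes: x right, y down, z forward; pixel columns grow to the right and rows downward; lengths in m; the calibration is good to about 2 mm. A picture is of the moment at which its call begins.
- job.finish_job(): hands the job in; it is judged then, once.
Trained networks look in the newest picture that a camera, given by its name, has taken for a name from the list of things; names that differ only in an ending like _2 or _b are one class to them, and where a whole thing is asked for, a point or a joint stands for the part that bears it (a point fixed in the world has none). Each returns a list of dicts, best first, with "p" (0 to 1); they miss things now and then, are a little off and sometimes report something else, mostly with a low value. They report only what shows in the picture. A call takes as long as a camera call. They do not tell look-alikes from the thing itself.
- finder.boxes_of(camera, label): "bbox" ([left, top, right, bottom] in pixels, round what is visible of it).
- finder.regions_of(camera, label): "region" (400x640 bool, what is visible of it) and "bbox" ([left, top, right, bottom] in pixels, round what is visible of it).
The state is a dict: "time_s": time; "joint_pos": joint angles; "joint_vel": joint speeds; "joint_torque": joint torques, N m; "position": TCP position; "eef_rot": TCP orientation; "ft_force": force on the tool from outside, world axes, zero at the start; "wrist_torque": the same for the moment, N m; "finger_gap": opening from 0.0 (shut) to 1.0 (fully open); "grasp_force": force on a finger pad.
Only numpy, scipy, OpenCV 4.12 (cv2) and the standard library are available. Lean on these libraries where they do the work, as an engineer would, in place of code of your own. Each camera call takes 0.05 s, during which the arm holds its last target. There are 200 camera calls.

## Working session

There is one attempt and no reset: what is moved stays moved. The work goes in short steps, Python scripts to look and compute and a tool call to move; the robot and the scene stay as the last step left them, time stands still between calls to the robot, and variables do not carry over. Pictures are saved under pics/ and viewed, at most 10 in all, crops included, and the job is handed in when it is done.

Besides the shell and the picture viewer there is one more tool, called in YAML: its name, and indented under it one key for each argument. step_arm: Moves the arm, as the interface text tells. Its arguments: {"type":"object","properties":{"moves":{"type":"array"},"grip":{"type":"number"}},"required":["moves"]}

```bash
mkdir -p pics; cat > h.py <<'E'
import numpy as np, cv2
from station import arm, optics, job, finder
def cam(n):
    c=optics.camera(n); R=cv2.Rodrigues(np.array(c["rvec"],float))[0]; K=np.array(c["camera_matrix"]); t=np.array(c["tvec"],float).ravel()
    z=c["range_z"]; v,u=np.indices(z.shape)
    P=np.stack([(u-K[0,2])/K[0,0]*z,(v-K[1,2])/K[1,1]*z,z],-1)
    W=(P-t)@R; W[z<=0]=np.nan
    c.update(W=W,R=R,K=K,t=t); return c
def save(img,f): cv2.imwrite("pics/"+f,cv2.cvtColor(img,cv2.COLOR_RGB2BGR))
E
python3 - <<'E'
from h import *
o=arm.get_obs(); print(o["position"],o["eef_rot"],o["time_s"],o["finger_gap"])
for n in ["scene","top"]:
    c=cam(n); save(c["img"],n+"0.png"); np.savez(n+"0.npz",W=c["W"],img=c["img"])
    print(n,"campos",-c["R"].T@c["t"])
    for l in ["basket","motor","start_seat","drip_seat","spare_seat"]:
        for d in finder.regions_of(n,l)[:4]:
            w=c["W"][d["region"]]; print(l,round(d["p"],2),d["bbox"],np.nanmedian(w,0).round(3),np.nanpercentile(w,2,0).round(3),np.nanpercentile(w,98,0).round(3))
E
```

```text
[0.22016383 0.61102181 0.23847125] [ 1.72024140e-01  9.85092275e-01 -9.43333297e-04 -1.24638022e-04] 0.0 1.0017664758593139
scene campos [-0.02176871 -1.19971628  0.83882512]
basket 0.97 [320.3, 179.0, 352.8, 244.2] [ 0.525 -0.271  0.113] [ 0.492 -0.316  0.038] [ 0.621 -0.15   0.27 ]
basket 0.86 [386.7, 301.4, 430.1, 384.5] [ 0.468 -0.68   0.019] [ 0.437 -0.729  0.   ] [ 0.528 -0.632  0.184]
basket 0.59 [324.1, 246.3, 360.3, 317.8] [ 0.434 -0.441  0.021] [ 0.383 -0.488  0.001] [ 0.486 -0.389  0.184]
drip_seat 0.72 [252.5, 126.3, 299.3, 192.7] [0.561 0.3   0.009] [ 0.461  0.232 -0.001] [0.66  0.465 0.201]
spare_seat 0.74 [296.7, 151.6, 345.8, 227.0] [ 0.59  -0.024  0.012] [ 0.51  -0.073  0.002] [0.655 0.041 0.222]
top campos [ 0.42101079 -0.17297766  1.3360338 ]
basket 0.76 [443.5, 209.7, 483.2, 227.8] [ 0.47  -0.675  0.008] [ 0.44  -0.726 -0.002] [ 0.501 -0.63   0.186]
basket 0.65 [331.4, 189.9, 363.0, 213.3] [ 0.523 -0.265  0.098] [ 0.497 -0.312  0.063] [ 0.56  -0.219  0.272]
basket 0.58 [378.4, 212.2, 408.1, 241.4] [ 0.436 -0.436  0.006] [ 0.389 -0.483 -0.001] [ 0.485 -0.394  0.185]
motor 0.5 [339.2, 197.8, 350.6, 203.9] [ 0.521 -0.267  0.108] [ 0.514 -0.278  0.097] [ 0.529 -0.246  0.221]
start_seat 0.6 [328.2, 178.1, 360.6, 223.2] [ 0.571 -0.264  0.011] [ 0.467 -0.318  0.003] [ 0.614 -0.216  0.225]
drip_seat 0.58 [160.4, 169.2, 209.0, 220.6] [0.544 0.299 0.005] [ 0.467  0.237 -0.002] [0.618 0.366 0.202]
drip_seat 0.33 [262.7, 160.8, 292.3, 211.5] [ 0.586 -0.021  0.011] [ 0.513 -0.066  0.001] [0.669 0.028 0.224]
spare_seat 0.88 [261.0, 160.2, 291.9, 209.2] [ 0.585 -0.023  0.011] [ 0.513 -0.068  0.001] [0.657 0.026 0.224]
```

View pics/scene0.png

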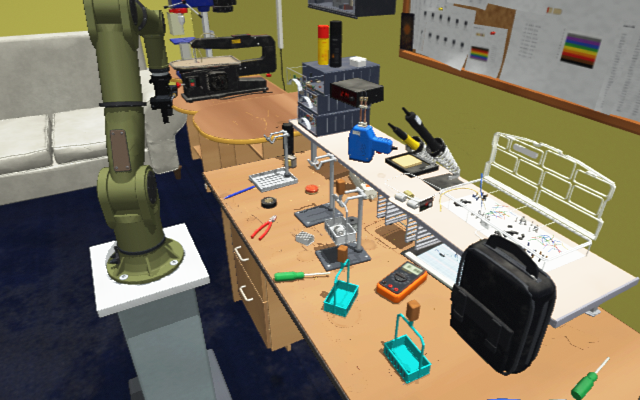

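View pics/top0.png

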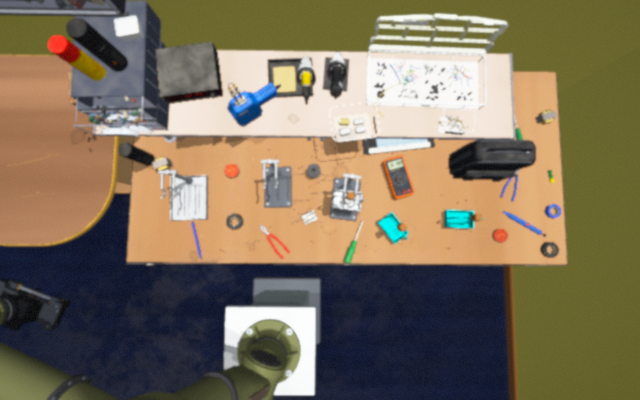

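The turquoise baskets at top px (392,228) and (460,219) are look-alikes. The metal basket at top px (347,200), scene (340,230) hangs 0.205 high on a dark-foot stand, so it is the one meant. The dark foot at top (277,186) is the spare, and the pale tray at (187,196) is the drip stand.

```bash
python3 - <<'E'
from h import *
d=np.load("top0.npz"); W=d["W"]; s=np.load("scene0.npz"); S=s["W"]
a=cv2.resize(d["img"][150:240,150:380],None,fx=3.4,fy=3.4,interpolation=cv2.INTER_CUBIC)
b=cv2.resize(s["img"][110:280,240:400],None,fx=1.7,fy=1.7,interpolation=cv2.INTER_CUBIC)
o=np.zeros((600,790,3),np.uint8); o[:a.shape[0],:a.shape[1]]=a; o[a.shape[0]:a.shape[0]+b.shape[0],:b.shape[1]]=b[:600-a.shape[0]]
save(o,"crop1.png")
for n,x,y in [("start",.54,-.265),("spare",.585,-.02),("drip",.545,.3)]:
    for nm,V in (("top",W),("scene",S)):
        m=(abs(V[...,0]-x)<.13)&(abs(V[...,1]-y)<.11)
        q=V[m&(V[...,2]>.006)&(V[...,2]<.03)][:,:2].astype(np.float32)
        print(n,nm,"foot",cv2.minAreaRect(q*1000))
        for lo,hi in ((.16,.18),(.18,.2),(.2,.215),(.215,.235),(.235,.262),(.262,.3)):
            p=V[m&(V[...,2]>lo)&(V[...,2]<hi)]
            if len(p): print("  ",lo,len(p),p.mean(0).round(3),p.min(0).round(3),p.max(0).round(3))
V=W
for n,x,y in [("spare",.585,-.02),("drip",.545,.3)]:
    m=(abs(V[...,0]-x)<.13)&(abs(V[...,1]-y)<.11)&(V[...,2]>.15)
    print(n,(V[m]*1000).round().astype(int).tolist())
E
```

```text
start top foot ((538.037841796875, -265.5357666015625), (250.32162475585938, 216.3015594482422), 0.502735435962677)
   0.16 9 [ 0.561 -0.267  0.172] [ 0.52  -0.311  0.162] [ 0.594 -0.217  0.18 ]
   0.18 11 [ 0.551 -0.263  0.195] [ 0.521 -0.314  0.187] [ 0.59  -0.216  0.2  ]
   0.2 61 [ 0.531 -0.262  0.207] [ 0.516 -0.306  0.2  ] [ 0.588 -0.219  0.213]
   0.215 163 [ 0.572 -0.269  0.221] [ 0.509 -0.298  0.215] [ 0.6   -0.243  0.229]
   0.235 9 [ 0.522 -0.257  0.246] [ 0.517 -0.269  0.237] [ 0.532 -0.253  0.258]
   0.262 56 [ 0.528 -0.265  0.27 ] [ 0.517 -0.276  0.265] [ 0.538 -0.254  0.274]
start scene foot ((528.261474609375, -249.88479614257812), (203.83460998535156, 212.9291229248047), 81.32501220703125)
   0.16 50 [ 0.563 -0.274  0.17 ] [ 0.519 -0.316  0.16 ] [ 0.595 -0.219  0.18 ]
   0.18 55 [ 0.555 -0.282  0.191] [ 0.517 -0.318  0.18 ] [ 0.595 -0.219  0.2  ]
   0.2 92 [ 0.532 -0.273  0.208] [ 0.51  -0.312  0.2  ] [ 0.591 -0.231  0.215]
   0.215 168 [ 0.563 -0.275  0.221] [ 0.507 -0.303  0.215] [ 0.597 -0.243  0.235]
   0.235 84 [ 0.523 -0.272  0.249] [ 0.514 -0.279  0.235] [ 0.5
[... 8113 characters left out ...]
4], [543, 318, 184], [543, 314, 185], [544, 285, 178], [543, 281, 182], [540, 323, 177], [540, 319, 182], [540, 316, 179], [540, 284, 182], [540, 280, 182], [536, 320, 186], [537, 318, 182], [537, 315, 181], [536, 285, 185], [536, 279, 193], [537, 281, 181], [533, 321, 190], [532, 317, 193], [533, 317, 185], [534, 316, 180], [532, 285, 194], [532, 282, 194], [533, 281, 188], [534, 280, 182], [528, 320, 200], [528, 316, 200], [530, 319, 186], [530, 316, 188], [529, 286, 200], [529, 282, 202], [529, 280, 197], [530, 281, 189], [525, 322, 202], [525, 319, 202], [526, 318, 196], [526, 315, 196], [525, 284, 203], [525, 282, 201], [526, 281, 195], [522, 321, 197], [523, 318, 195], [523, 283, 198]]
```

View pics/crop1.png

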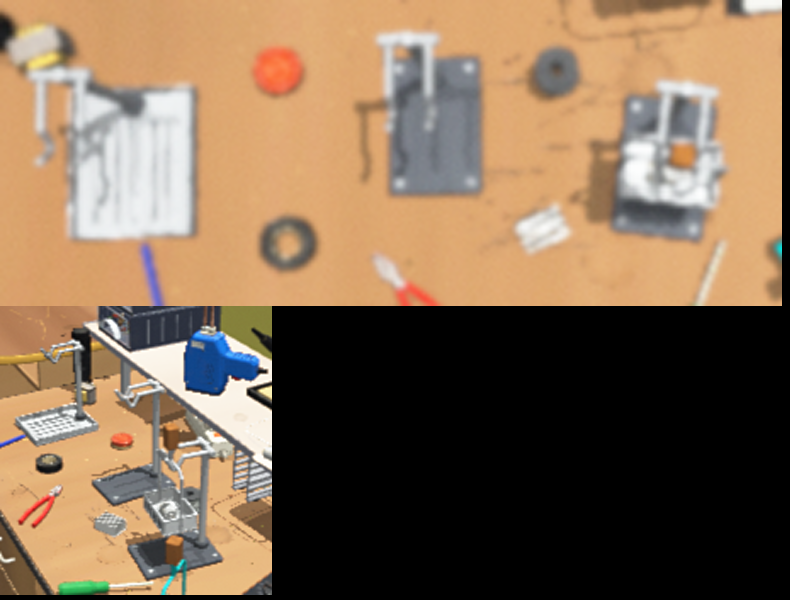

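The crop confirms it: metal basket with wooden grip at crop (685,155) on the right-hand dark-foot stand; the drip tray stand is far left at crop (130,160), with its hook rods at (40-75,160). The seats fit the given heights (rod tops 0.221 and 0.201).

```bash
cat >> h.py <<'E'
def rows(p,q,way,step=.05,tw=.17):
    """rows from world pose p,quaternion q through waypoints (x,y,z,yaw); yaw = heading of tool y minus 90deg"""
    n=np.array(q); ty=np.array([2*n[0]*n[1],2*n[1]**2-1]); th=np.arctan2(-ty[0],ty[1]); p=np.array(p,float); i=0
    print("from",p.round(4),"yaw",round(th,3))
    for w in way:
        N=max(1,int(np.ceil(max(np.linalg.norm(np.array(w[:3])-p)/step,abs(w[3]-th)/tw)-1e-6))); d=(np.array(w[:3])-p)/N; dt=(w[3]-th)/N
        for k in range(N):
            s=[-np.cos(th)*d[0]-np.sin(th)*d[1],-np.sin(th)*d[0]+np.cos(th)*d[1],-d[2]]
            s=[round(float(a),4) for a in s]; p=p+d; th+=dt; i+=1
            print(i,'{"xyz":%s,"twist":%.3f}'%(s,-dt),p.round(3))
E
python3 - <<'E'
from h import *
W=np.load("top0.npz")["W"]
def fit(x,y,z0,z1,n):
    p=W[(abs(W[...,0]-x)<.02)&(abs(W[...,1]-y)<.06)&(W[...,2]>z0)&(W[...,2]<z1)]
    print(n,len(p),cv2.minAreaRect((p[:,:2]*1000).astype(np.float32)))
fit(.592,-.27,.215,.23,"start bar"); fit(.636,-.02,.215,.23,"spare"); fit(.604,.304,.197,.21,"drip")
p=W[(abs(W[...,0]-.527)<.02)&(abs(W[...,1]+.265)<.02)&(W[...,2]>.262)]
print("grip",cv2.minAreaRect((p[:,:2]*1000).astype(np.float32)))
# box rim
p=W[(abs(W[...,0]-.527)<.06)&(abs(W[...,1]+.265)<.07)&(W[...,2]>.08)&(W[...,2]<.135)]
print("box",cv2.minAreaRect((p[:,:2]*1000).astype(np.float32)))
o=arm.get_obs(); 
rows(o["position"],o["eef_rot"],[(.32,.5,.36,-.2),(.5,.2,.36,-.09),(.527,-.265,.36,-.09)])
E
```

```text
start bar 95 ((586.7238159179688, -272.06658935546875), (25.92009735107422, 52.78190994262695), 0.5311164855957031)
spare 93 ((630.4144897460938, -17.315208435058594), (53.479454040527344, 25.81696891784668), 85.53565216064453)
drip 89 ((597.6939697265625, 304.1908264160156), (56.838375091552734, 25.60722541809082), 89.85269165039062)
grip ((527.5120849609375, -264.8877258300781), (21.11947250366211, 20.947803497314453), 89.33422088623047)
box ((541.671142578125, -265.11749267578125), (97.34249877929688, 91.0898666381836), 84.65458679199219)
from [0.2203 0.6115 0.2396] yaw -0.346
1 {"xyz":[-0.0329, -0.0178, -0.0301],"twist":-0.036} [0.245 0.584 0.27 ]
2 {"xyz":[-0.0322, -0.019, -0.0301],"twist":-0.036} [0.27  0.556 0.3  ]
3 {"xyz":[-0.0315, -0.0201, -0.0301],"twist":-0.036} [0.295 0.528 0.33 ]
4 {"xyz":[-0.0308, -0.0213, -0.0301],"twist":-0.036} [0.32 0.5  0.36]
5 {"xyz":[-0.0337, -0.0369, -0.0],"twist":-0.016} [0.346 0.457 0.36 ]
6 {"xyz":[-0.0331, -0.0374, -0.0],"twist":-0.016} [0.371 0.414 0.36 ]
7 {"xyz":[-0.0325, -0.0379, -0.0],"twist":-0.016} [0.397 0.371 0.36 ]
8 {"xyz":[-0.03
[... 291 characters left out ...]
, -0.0],"twist":-0.000} [0.503 0.153 0.36 ]
13 {"xyz":[-0.0069, -0.0461, -0.0],"twist":-0.000} [0.505 0.107 0.36 ]
14 {"xyz":[-0.0069, -0.0461, -0.0],"twist":-0.000} [0.508 0.06  0.36 ]
15 {"xyz":[-0.0069, -0.0461, -0.0],"twist":-0.000} [0.511 0.014 0.36 ]
16 {"xyz":[-0.0069, -0.0461, -0.0],"twist":-0.000} [ 0.514 -0.033  0.36 ]
17 {"xyz":[-0.0069, -0.0461, -0.0],"twist":-0.000} [ 0.516 -0.079  0.36 ]
18 {"xyz":[-0.0069, -0.0461, -0.0],"twist":-0.000} [ 0.519 -0.126  0.36 ]
19 {"xyz":[-0.0069, -0.0461, -0.0],"twist":-0.000} [ 0.522 -0.172  0.36 ]
20 {"xyz":[-0.0069, -0.0461, -0.0],"twist":-0.000} [ 0.524 -0.218  0.36 ]
21 {"xyz":[-0.0069, -0.0461, -0.0],"twist":-0.000} [ 0.527 -0.265  0.36 ]
```

step_arm:
  moves:
    - {"xyz": [-0.033,-0.018,-0.03],"twist": -0.036}
    - {"xyz": [-0.032,-0.019,-0.03],"twist": -0.036}
    - {"xyz": [-0.0315,-0.02,-0.03],"twist": -0.036}
    - {"xyz": [-0.031,-0.021,-0.03],"twist": -0.036}
    - {"xyz": [-0.034,-0.037,0],"twist": -0.016}
  grip: -1

```text
time_s: 1.23
position: [0.3469, 0.4576, 0.3625]
eef_rot: [0.092, 0.996, 0.003, 0.001]
ft_force: [-0.6, -0.4, 0.7]
finger_gap: 0.998
grasp_force: 0.0
```

step_arm:
  moves:
    - {"xyz": [-0.033,-0.037,0],"twist": -0.016}
    - {"xyz": [-0.0325,-0.038,0],"twist": -0.016}
    - {"xyz": [-0.032,-0.038,0],"twist": -0.016}
    - {"xyz": [-0.031,-0.039,0],"twist": -0.016}
    - {"xyz": [-0.031,-0.039,0],"twist": -0.016}

```text
time_s: 1.85
position: [0.475, 0.2423, 0.3599]
eef_rot: [0.053, 0.999, 0.0, 0.0]
ft_force: [0.4, -0.0, -0.2]
finger_gap: 1.002
grasp_force: 0.0
```

step_arm:
  moves:
    - {"xyz": [-0.03,-0.04,0],"twist": -0.016}
    - {"xyz": [-0.007,-0.046,0],"twist": 0}
    - {"xyz": [-0.007,-0.046,0],"twist": 0}
    - {"xyz": [-0.007,-0.046,0],"twist": 0}
    - {"xyz": [-0.007,-0.046,0],"twist": 0}

```text
time_s: 2.48
position: [0.5113, 0.0135, 0.3599]
eef_rot: [0.045, 0.999, 0.0, 0.0]
ft_force: [0.8, 0.8, -1.2]
finger_gap: 1.0
grasp_force: 0.0
```

step_arm:
  moves:
    - {"xyz": [-0.007,-0.046,0],"twist": 0}
    - {"xyz": [-0.007,-0.046,0],"twist": 0}
    - {"xyz": [-0.007,-0.046,0],"twist": 0}
    - {"xyz": [-0.007,-0.046,0],"twist": 0}
    - {"xyz": [0,0,0],"twist": 0}

```text
time_s: 3.1
position: [0.5216, -0.1756, 0.3599]
eef_rot: [0.049, 0.999, -0.001, 0.0]
ft_force: [-0.1, 0.0, 0.2]
finger_gap: 1.001
grasp_force: 0.0
```

```bash
python3 - <<'E'
from h import *
c=cam("wrist"); save(c["img"],"wrist1.png"); V=c["W"]
print("campos",-c["R"].T@c["t"])
np.savez("w1.npz",W=V)
m=(abs(V[...,0]-.53)<.04)&(abs(V[...,1]+.265)<.05)
p=V[m&(V[...,2]>.262)&(V[...,2]<.285)]
if len(p): print("grip",len(p),cv2.minAreaRect((p[:,:2]*1000).astype(np.float32)),p[:,2].mean())
m=(abs(V[...,0]-.592)<.03)&(abs(V[...,1]+.27)<.06)
p=V[m&(V[...,2]>.212)&(V[...,2]<.23)]
if len(p): print("bar",len(p),cv2.minAreaRect((p[:,:2]*1000).astype(np.float32)))
E
```

```text
campos [ 0.44861301 -0.16778855  0.50408025]
grip 642 ((525.39208984375, -263.58599853515625), (21.877159118652344, 20.879854202270508), 84.62725830078125) 0.26823199131508674
bar 163 ((571.33837890625, -268.5804443359375), (42.25693130493164, 23.026296615600586), 83.71239471435547)
```

View pics/wrist1.png

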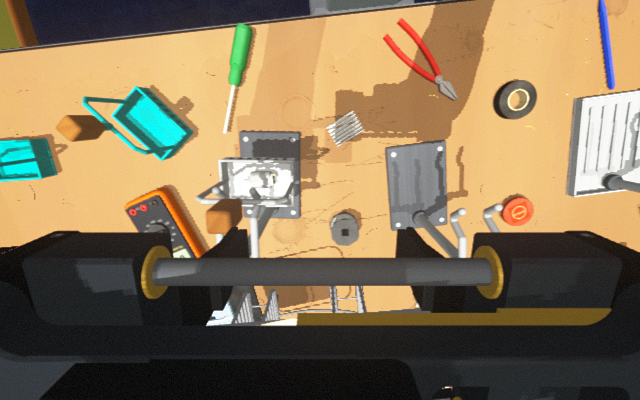

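The wrist view shows the wooden grip at px (223,217) with the metal basket at (258,185) and the turquoise ones farther left. The grip measures 22 mm square at (0.526, -0.264, top about 0.27), yaw about -0.09, which matches the top view.

```bash
python3 - <<'E'
from h import *
o=arm.get_obs(); 
rows(o["position"],o["eef_rot"],[(.5262,-.2643,.36,-.094),(.5262,-.2643,.25,-.094)],step=.03)
E
```

```text
from [ 0.5223 -0.1726  0.3597] yaw -0.094
1 {"xyz":[-0.0031, -0.0227, -0.0001],"twist":0.000} [ 0.523 -0.196  0.36 ]
2 {"xyz":[-0.0031, -0.0227, -0.0001],"twist":0.000} [ 0.524 -0.218  0.36 ]
3 {"xyz":[-0.0031, -0.0227, -0.0001],"twist":0.000} [ 0.525 -0.241  0.36 ]
4 {"xyz":[-0.0031, -0.0227, -0.0001],"twist":0.000} [ 0.526 -0.264  0.36 ]
5 {"xyz":[-0.0, -0.0, 0.0275],"twist":-0.000} [ 0.526 -0.264  0.332]
6 {"xyz":[-0.0, -0.0, 0.0275],"twist":-0.000} [ 0.526 -0.264  0.305]
7 {"xyz":[-0.0, -0.0, 0.0275],"twist":-0.000} [ 0.526 -0.264  0.277]
8 {"xyz":[-0.0, -0.0, 0.0275],"twist":-0.000} [ 0.526 -0.264  0.25 ]
```

step_arm:
  moves:
    - {"xyz": [-0.003,-0.0227,0],"twist": 0}
    - {"xyz": [-0.003,-0.0227,0],"twist": 0}
    - {"xyz": [-0.003,-0.0227,0],"twist": 0}
    - {"xyz": [-0.003,-0.0227,0],"twist": 0}
    - {"xyz": [0,0,0],"twist": 0}

```text
time_s: 3.78
position: [0.5265, -0.2624, 0.3594]
eef_rot: [0.045, 0.999, -0.0, -0.0]
ft_force: [-0.3, 0.1, 0.1]
finger_gap: 0.999
grasp_force: 0.0
```

step_arm:
  moves:
    - {"xyz": [0,0,0.03],"twist": 0}
    - {"xyz": [0,0,0.03],"twist": 0}
    - {"xyz": [0,0,0.02],"twist": 0}
    - {"xyz": [0,0,0],"twist": 0}

```text
time_s: 4.28
position: [0.5265, -0.2593, 0.2781]
eef_rot: [0.043, 0.999, 0.001, -0.001]
ft_force: [0.4, -0.6, 0.3]
finger_gap: 1.001
grasp_force: 0.0
```

step_arm:
  moves:
    - {"xyz": [0,0,0.015],"twist": 0}
    - {"xyz": [0,0,0.013],"twist": 0}
    - {"xyz": [0,0,0],"twist": 0}
    - {"xyz": [0,0,0],"twist": 0}

```text
time_s: 4.78
position: [0.5267, -0.2623, 0.2518]
eef_rot: [0.045, 0.999, -0.0, 0.0]
ft_force: [0.4, 0.3, 0.6]
finger_gap: 0.999
grasp_force: 0.0
```

```bash
python3 - <<'E'
from h import *
c=cam("wrist"); o=arm.get_obs(); print(o["position"],o["eef_rot"],o["ft_force"]); V=c["W"]
c=cam("top"); o=arm.get_obs(); print(o["position"])
m=(abs(V[...,0]-.53)<.04)&(abs(V[...,1]+.265)<.05)
for a,b in((.225,.24),(.24,.255),(.255,.285)):
    p=V[m&(V[...,2]>a)&(V[...,2]<b)]
    if len(p)>4: print("grip",len(p),cv2.minAreaRect((p[:,:2]*1000).astype(np.float32)),p[:,2].max())
E
```

```text
[ 0.52677522 -0.26246212  0.25203629] [ 4.49901454e-02  9.98987341e-01 -1.14787908e-04  4.06454980e-04] [ 0.1907051   0.60319073 -0.56249371]
[ 0.52680093 -0.26245733  0.25211776]
grip 446 ((524.321533203125, -264.9319763183594), (98.44518280029297, 19.524606704711914), 84.68054962158203) 0.23999240984706535
grip 998 ((522.3403930664062, -264.7899475097656), (98.84461212158203, 16.111112594604492), 84.85769653320312) 0.2549780500282511
grip 2404 ((524.7854614257812, -265.0680847167969), (101.70404815673828, 23.43885612487793), 85.83493041992188) 0.2849896899826566
```

step_arm:
  moves:
    - {"xyz": [0,-0.002,0.002],"twist": 0}
    - {"xyz": [0,0,0],"twist": 0}
    - {"xyz": [0,0,0],"twist": 0}
    - {"xyz": [0,0,0],"twist": 0}
    - {"xyz": [0,0,0],"twist": 0}
  grip: 1

```text
time_s: 5.5
position: [0.5264, -0.2641, 0.2496]
eef_rot: [0.045, 0.999, 0.0, 0.0]
ft_force: [0.2, 0.1, 0.2]
finger_gap: 0.516
grasp_force: 0.0
```

step_arm:
  moves:
    - {"xyz": [0,0,0],"twist": 0}
    - {"xyz": [0,0,0],"twist": 0}
    - {"xyz": [0,0,0],"twist": 0}

```text
time_s: 5.88
position: [0.5264, -0.2645, 0.2498]
eef_rot: [0.045, 0.999, -0.0, 0.0]
ft_force: [-0.6, -0.8, 1.1]
finger_gap: 0.254
grasp_force: 30.0
```

step_arm:
  moves:
    - {"xyz": [0,0,-0.004],"twist": 0}
    - {"xyz": [0,0,-0.007],"twist": 0}
    - {"xyz": [0,0,-0.008],"twist": 0}
    - {"xyz": [0,0,-0.007],"twist": 0}
    - {"xyz": [0,0,-0.003],"twist": 0}

```text
time_s: 6.5
position: [0.5266, -0.2643, 0.2793]
eef_rot: [0.045, 0.999, -0.0, 0.0]
ft_force: [0.5, 1.3, -3.0]
finger_gap: 0.249
grasp_force: 30.0
```

step_arm:
  moves:
    - {"xyz": [0.003,0,0],"twist": 0}
    - {"xyz": [0.007,0,0],"twist": 0}
    - {"xyz": [0.01,0,0],"twist": 0}
    - {"xyz": [0.012,0,0],"twist": 0}
    - {"xyz": [0.012,0,0],"twist": 0}

```text
time_s: 7.12
position: [0.4814, -0.2603, 0.2786]
eef_rot: [0.045, 0.999, 0.0, 0.0]
ft_force: [0.2, 0.6, -2.9]
finger_gap: 0.249
grasp_force: 30.0
```

step_arm:
  moves:
    - {"xyz": [0.012,0,0],"twist": 0}
    - {"xyz": [0.009,0,0],"twist": 0}
    - {"xyz": [0.006,0,0],"twist": 0}
    - {"xyz": [0.003,0,0],"twist": 0}
    - {"xyz": [0,0,0],"twist": 0}

```text
time_s: 7.75
position: [0.4527, -0.2575, 0.2786]
eef_rot: [0.045, 0.999, 0.0, 0.0]
ft_force: [-0.2, -0.6, -2.2]
finger_gap: 0.244
grasp_force: 30.0
```

```bash
python3 - <<'E'
from h import *
o=arm.get_obs(); print(o["position"],o["eef_rot"],o["ft_force"],o["wrist_torque"],o["finger_gap"])
c=cam("scene"); a=c["img"][140:270,250:430]; save(cv2.resize(a,None,fx=4,fy=4,interpolation=cv2.INTER_CUBIC),"carry.png")
rows(o["position"],o["eef_rot"],[(.45,.15,.278,.0),(.466,.298,.278,.04)],step=.03)
E
```

```text
[ 0.45273562 -0.25752215  0.27860644] [4.48252234e-02 9.98994829e-01 4.98629948e-05 1.68833826e-04] [-0.17972813 -0.57335473 -2.19325775] [ 0.00456673 -0.00737599 -0.03891431] 0.24410103628742497
from [ 0.4527 -0.2575  0.2786] yaw -0.09
1 {"xyz":[0.0028, 0.029, 0.0],"twist":-0.006} [ 0.453 -0.228  0.279]
2 {"xyz":[0.0026, 0.029, 0.0],"twist":-0.006} [ 0.452 -0.199  0.279]
3 {"xyz":[0.0024, 0.029, 0.0],"twist":-0.006} [ 0.452 -0.17   0.278]
4 {"xyz":[0.0022, 0.029, 0.0],"twist":-0.006} [ 0.452 -0.141  0.278]
5 {"xyz":[0.0021, 0.029, 0.0],"twist":-0.006} [ 0.452 -0.112  0.278]
6 {"xyz":[0.0019, 0.029, 0.0],"twist":-0.006} [ 0.452 -0.083  0.278]
7 {"xyz":[0.0017, 0.0291, 0.0],"twist":-0.006} [ 0.451 -0.054  0.278]
8 {"xyz":[0.0015, 0.0291, 0.0],"twist":-0.006} [ 0.451 -0.025  0.278]
9 {"xyz":[0.0013, 0.0291, 0.0],"twist":-0.006} [0.451 0.004 0.278]
10 {"xyz":[0.0011, 0.0291, 0.0],"twist":-0.006} [0.451 0.034 0.278]
11 {"xyz":[0.0009, 0.0291, 0.0],"twist":-0.006} [0.451 0.063 0.278]
12 {"xyz":[0.0008, 0.0291, 0.0],"twist":-0.006} [0.45  0.092 0.278]
13 {"xyz":[0.0006, 0.0291, 0.0],"twist":-0.006} [0.45  0.121 0.278]
14 {"xyz":[0.0004, 0.0291, 0.0],"twist":-0.006} [0.45  0.15  0.278]
15 {"xyz":[-0.0032, 0.0296, -0.0],"twist":-0.008} [0.453 0.18  0.278]
16 {"xyz":[-0.0034, 0.0296, -0.0],"twist":-0.008} [0.456 0.209 0.278]
17 {"xyz":[-0.0037, 0.0295, -0.0],"twist":-0.008} [0.46  0.239 0.278]
18 {"xyz":[-0.0039, 0.0295, -0.0],"twist":-0.008} [0.463 0.268 0.278]
19 {"xyz":[-0.0041, 0.0295, -0.0],"twist":-0.008} [0.466 0.298 0.278]
```

View pics/carry.png

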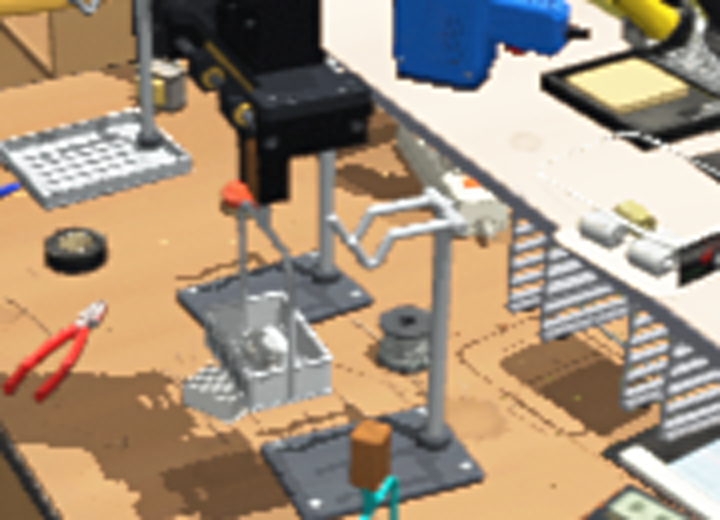

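The basket (crop px 270,340) hangs level from the gripper with the motor in it, clear of the start hook (370,240).

step_arm:
  moves:
    - {"xyz": [0.001,0.01,0],"twist": -0.003}
    - {"xyz": [0.0015,0.018,0],"twist": -0.005}
    - {"xyz": [0.0025,0.027,0],"twist": -0.006}
    - {"xyz": [0.0025,0.029,0],"twist": -0.006}
    - {"xyz": [0.0025,0.029,0],"twist": -0.006}

```text
time_s: 8.43
position: [0.4516, -0.1424, 0.2785]
eef_rot: [0.031, 1.0, 0.0, 0.0]
ft_force: [0.2, 0.1, -2.1]
finger_gap: 0.251
grasp_force: 30.0
```

step_arm:
  moves:
    - {"xyz": [0.002,0.029,0],"twist": -0.006}
    - {"xyz": [0.002,0.029,0],"twist": -0.006}
    - {"xyz": [0.0015,0.029,0],"twist": -0.006}
    - {"xyz": [0.0015,0.029,0],"twist": -0.006}
    - {"xyz": [0.001,0.029,0],"twist": -0.006}

```text
time_s: 9.05
position: [0.4509, 0.0028, 0.2786]
eef_rot: [0.016, 1.0, 0.0, 0.0]
ft_force: [0.8, 0.8, -1.3]
finger_gap: 0.248
grasp_force: 30.0
```

step_arm:
  moves:
    - {"xyz": [0.001,0.029,0],"twist": -0.006}
    - {"xyz": [0.001,0.029,0],"twist": -0.006}
    - {"xyz": [0.0005,0.029,0],"twist": -0.006}
    - {"xyz": [0,0.029,0],"twist": -0.006}
    - {"xyz": [0,0.029,0],"twist": -0.006}

```text
time_s: 9.68
position: [0.4514, 0.1478, 0.2785]
eef_rot: [0.001, 1.0, -0.0, -0.0]
ft_force: [-0.3, -1.2, -2.3]
finger_gap: 0.251
grasp_force: 30.0
```

step_arm:
  moves:
    - {"xyz": [-0.002,0.029,0],"twist": -0.008}
    - {"xyz": [-0.003,0.027,0],"twist": -0.008}
    - {"xyz": [-0.003,0.02,0],"twist": -0.008}
    - {"xyz": [-0.002,0.012,0],"twist": -0.008}
    - {"xyz": [0,0,0],"twist": 0}

```text
time_s: 10.3
position: [0.4613, 0.2347, 0.2783]
eef_rot: [-0.015, 1.0, -0.0, -0.0]
ft_force: [-0.3, -1.0, -2.4]
finger_gap: 0.252
grasp_force: 30.0
```

```bash
python3 - <<'E'
from h import *
o=arm.get_obs(); print(o["position"],o["eef_rot"],o["ft_force"],o["finger_gap"],o["time_s"])
rows(o["position"],o["eef_rot"],[(.466,.298,.278,.04)],step=.03)
c=cam("wrist"); save(c["img"],"w2.png"); V=c["W"]; np.savez("w2.npz",W=V)
for a,b in ((.155,.18),(.18,.197),(.197,.215)):
    p=V[(V[...,0]>.505)&(V[...,0]<.63)&(V[...,1]>.26)&(V[...,1]<.34)&(V[...,2]>a)&(V[...,2]<b)]
    if len(p)>5:
        print(a,len(p),cv2.minAreaRect((p[:,:2]*1000).astype(np.float32)),p.min(0),p.max(0))
E
```

```text
[0.46126706 0.23468921 0.2783308 ] [-1.45686070e-02  9.99893819e-01 -2.51817765e-04 -2.05349056e-04] [-0.33469388 -1.01595313 -2.44799634] 0.2517344338455745 10.3
from [0.4613 0.2347 0.2783] yaw 0.029
1 {"xyz":[-0.0022, 0.021, 0.0001],"twist":-0.004} [0.463 0.256 0.278]
2 {"xyz":[-0.0023, 0.021, 0.0001],"twist":-0.004} [0.464 0.277 0.278]
3 {"xyz":[-0.0023, 0.021, 0.0001],"twist":-0.004} [0.466 0.298 0.278]
```

View pics/w2.png

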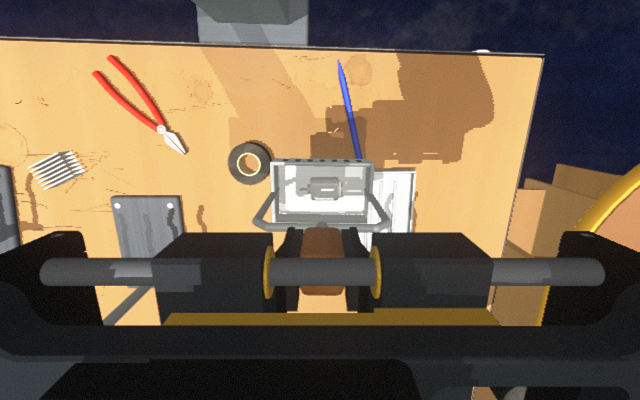

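The wrist view shows the gripped wood (320,260) with the box (320,190) and motor inside; the drip tray shows at (395,205). The hook is hidden from this camera, so I'll use the top view fit.

step_arm:
  moves:
    - {"xyz": [-0.001,0.01,0],"twist": -0.004}
    - {"xyz": [-0.002,0.018,0],"twist": -0.003}
    - {"xyz": [-0.002,0.018,0],"twist": -0.003}
    - {"xyz": [-0.002,0.012,0],"twist": 0}
    - {"xyz": [0,0.004,0],"twist": 0}

```text
time_s: 10.98
position: [0.4659, 0.2977, 0.2782]
eef_rot: [-0.02, 1.0, -0.0, -0.0]
ft_force: [-0.4, -0.3, -2.2]
finger_gap: 0.249
grasp_force: 30.0
```

```bash
python3 - <<'E'
from h import *
W0=np.load("top0.npz")["W"]; c=cam("top"); o=arm.get_obs(); print(o["position"])
for V in (W0,c["W"]):
    for lo,hi in ((.275,.295),(.31,.329)):
        p=V[(V[...,0]>.553)&(V[...,0]<.594)&(V[...,1]>lo)&(V[...,1]<hi)&(V[...,2]>.19)&(V[...,2]<.215)]
        print(len(p),np.polyfit(p[:,0]-.541,p[:,1],1)) if len(p)>6 else print(len(p))
        p=V[(V[...,0]>.52)&(V[...,0]<.562)&(V[...,1]>lo)&(V[...,1]<hi)&(V[...,2]>.165)&(V[...,2]<.193)]
        if len(p)>6: print("trough x",p[:,0].min(),p[:,0].max(),p[:,0].mean(),len(p))
rows(o["position"],o["eef_rot"],[(.466,.298,.278,.04),(.541,.301,.278,.04),(.541,.301,.230,.04)],step=.015)
E
```

```text
[0.46589753 0.29759265 0.27829117]
39 [0.03707478 0.28334372]
trough x 0.5298072522890311 0.5515115720632409 0.5416057668331566 17
29 [0.00295618 0.3203939 ]
trough x 0.5296784507463556 0.554524232608282 0.5394016247076816 20
39 [0.02361787 0.28361663]
trough x 0.5298912934414199 0.5518436931559695 0.5412293111812885 18
30 [-0.00721145  0.32073425]
trough x 0.5263948177108121 0.554662023032215 0.5396835133715469 21
from [0.4659 0.2976 0.2783] yaw 0.04
1 {"xyz":[-0.0001, 0.0004, 0.0003],"twist":-0.000} [0.466 0.298 0.278]
2 {"xyz":[-0.0125, -0.0, -0.0],"twist":-0.000} [0.479 0.298 0.278]
3 {"xyz":[-0.0125, -0.0, -0.0],"twist":-0.000} [0.491 0.299 0.278]
4 {"xyz":[-0.0125, -0.0, -0.0],"twist":-0.000} [0.504 0.3   0.278]
5 {"xyz":[-0.0125, -0.0, -0.0],"twist":-0.000} [0.516 0.3   0.278]
6 {"xyz":[-0.0125, -0.0, -0.0],"twist":-0.000} [0.528 0.3   0.278]
7 {"xyz":[-0.0125, -0.0, -0.0],"twist":-0.000} [0.541 0.301 0.278]
8 {"xyz":[-0.0, -0.0, 0.012],"twist":-0.000} [0.541 0.301 0.266]
9 {"xyz":[-0.0, -0.0, 0.012],"twist":-0.000} [0.541 0.301 0.254]
10 {"xyz":[-0.0, -0.0, 0.012],"twist":-0.000} [0.541 0.301 0.242]
11 {"xyz":[-0.0, -0.0, 0.012],"twist":-0.000} [0.541 0.301 0.23 ]
```

step_arm:
  moves:
    - {"xyz": [-0.004,0.001,0],"twist": 0}
    - {"xyz": [-0.008,0.001,0],"twist": 0}
    - {"xyz": [-0.011,0,0],"twist": 0}
    - {"xyz": [-0.012,0,0],"twist": 0}
    - {"xyz": [-0.012,0,0],"twist": 0}

```text
time_s: 11.65
position: [0.5142, 0.3, 0.2785]
eef_rot: [-0.019, 1.0, -0.0, 0.0]
ft_force: [-0.2, 0.5, -2.4]
finger_gap: 0.249
grasp_force: 30.0
```

step_arm:
  moves:
    - {"xyz": [-0.011,0,0],"twist": 0}
    - {"xyz": [-0.009,0,0],"twist": 0}
    - {"xyz": [-0.006,0,0],"twist": 0}
    - {"xyz": [-0.002,0,0],"twist": 0}
    - {"xyz": [0,0,0],"twist": 0}

```text
time_s: 12.28
position: [0.5409, 0.3014, 0.2785]
eef_rot: [-0.019, 1.0, 0.0, -0.0]
ft_force: [-0.5, -0.1, -2.7]
finger_gap: 0.249
grasp_force: 30.0
```

step_arm:
  moves:
    - {"xyz": [0,0,0.005],"twist": 0}
    - {"xyz": [0,0,0.009],"twist": 0}
    - {"xyz": [0,0,0.009],"twist": 0}
    - {"xyz": [0,0,0.005],"twist": 0}
    - {"xyz": [0,0,0],"twist": 0}

```text
time_s: 12.9
position: [0.5407, 0.3011, 0.2499]
eef_rot: [-0.019, 1.0, -0.0, -0.0]
ft_force: [-0.6, 0.2, -2.3]
finger_gap: 0.248
grasp_force: 30.0
```

step_arm:
  moves:
    - {"xyz": [0,0,0.005],"twist": 0}
    - {"xyz": [0,0,0.006],"twist": 0}
    - {"xyz": [0,0,0.005],"twist": 0}
    - {"xyz": [0,0,0],"twist": 0}
    - {"xyz": [0,0,0],"twist": 0}

```text
time_s: 13.52
position: [0.5401, 0.3015, 0.2341]
eef_rot: [-0.019, 1.0, -0.0, -0.001]
ft_force: [-3.8, 1.2, -1.5]
finger_gap: 0.253
grasp_force: 30.0
```

step_arm:
  moves:
    - {"xyz": [0,0,0.002],"twist": 0}
    - {"xyz": [0,0,0.0015],"twist": 0}
    - {"xyz": [0,0,0],"twist": 0}
    - {"xyz": [0,0,0],"twist": 0}

```text
time_s: 14.02
position: [0.5402, 0.3016, 0.2332]
eef_rot: [-0.019, 1.0, 0.001, -0.0]
ft_force: [-7.1, -1.9, 7.9]
finger_gap: 0.25
grasp_force: 29.9
```

The bar touches the trough's rear slope; ease it out 2 mm and down.

step_arm:
  moves:
    - {"xyz": [0.002,0,0],"twist": 0}
    - {"xyz": [0,0,0.001],"twist": 0}
    - {"xyz": [0,0,0],"twist": 0}
    - {"xyz": [0,0,0],"twist": 0}

```text
time_s: 14.52
position: [0.5389, 0.3018, 0.2313]
eef_rot: [-0.019, 1.0, 0.001, 0.0]
ft_force: [-5.0, -0.5, 5.1]
finger_gap: 0.25
grasp_force: 29.9
```

```bash
python3 - <<'E'
from h import *
o=arm.get_obs(); print(o["position"],o["ft_force"],o["wrist_torque"])
c=cam("scene"); a=c["img"][90:220,190:370]; save(cv2.resize(a,None,fx=4,fy=4,interpolation=cv2.INTER_CUBIC),"hang.png")
E
```

```text
[0.53888813 0.30182326 0.23129352] [-4.96380105 -0.49568886  5.13662304] [-0.00187101  1.28769479  0.08241982]
```

View pics/hang.png

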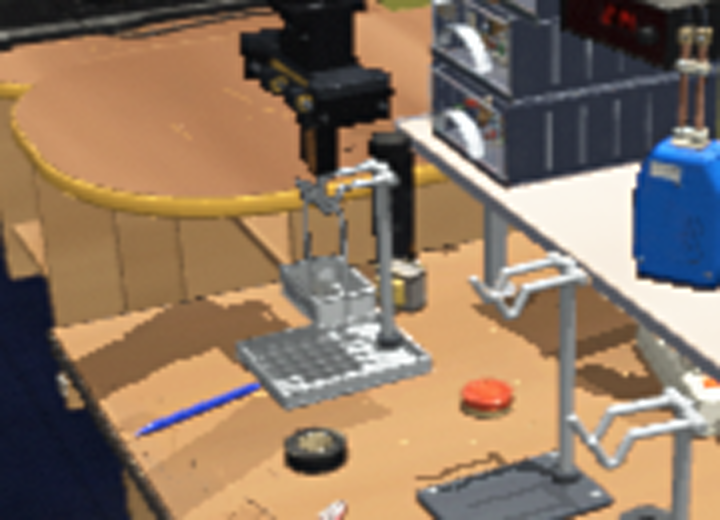

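The basket (crop 325,285) hangs at the drip stand's hook (330,190), above the tray, level. One more mm out, then let go with a half opening.

step_arm:
  moves:
    - {"xyz": [0.0015,0,0],"twist": 0}
    - {"xyz": [0,0,0],"twist": 0}
    - {"xyz": [0,0,0],"twist": 0}

```text
time_s: 14.95
position: [0.5378, 0.3013, 0.23]
eef_rot: [-0.019, 1.0, 0.0, 0.0]
ft_force: [-1.4, 0.5, 0.8]
finger_gap: 0.251
grasp_force: 29.9
```

step_arm:
  moves:
    - {"xyz": [0,0,0],"twist": 0}
    - {"xyz": [0,0,0],"twist": 0}
    - {"xyz": [0,0,0],"twist": 0}
    - {"xyz": [0,0,0],"twist": 0}
    - {"xyz": [0,0,0],"twist": 0}
  grip: 0

```text
time_s: 15.58
position: [0.5376, 0.3011, 0.2301]
eef_rot: [-0.019, 1.0, 0.0, 0.0]
ft_force: [1.0, 0.2, 0.4]
finger_gap: 0.495
grasp_force: 0.0
```

step_arm:
  moves:
    - {"xyz": [0,0,-0.01],"twist": 0}
    - {"xyz": [0,0,-0.02],"twist": 0}
    - {"xyz": [0,0,-0.03],"twist": 0}
    - {"xyz": [0,0,-0.03],"twist": 0}
    - {"xyz": [0,0,-0.02],"twist": 0}

```text
time_s: 16.2
position: [0.5379, 0.3013, 0.3428]
eef_rot: [-0.019, 1.0, 0.001, 0.001]
ft_force: [0.4, 0.4, -0.2]
finger_gap: 0.504
grasp_force: 0.0
```

step_arm:
  moves:
    - {"xyz": [0.04,0,-0.02],"twist": 0}
    - {"xyz": [0.04,0,0],"twist": 0}
    - {"xyz": [0,0,0],"twist": 0}
    - {"xyz": [0,0,0],"twist": 0}
    - {"xyz": [0,0,0],"twist": 0}

```text
time_s: 16.82
position: [0.4586, 0.2977, 0.3599]
eef_rot: [-0.018, 1.0, -0.0, 0.0]
ft_force: [0.4, 0.8, -1.2]
finger_gap: 0.496
grasp_force: 0.0
```

```bash
python3 - <<'E'
from h import *
o=arm.get_obs(); print(o["position"],o["ft_force"],o["time_s"])
c=cam("wrist"); V=c["W"]; w=c["img"]
for n in ("wrist","scene"):
    if n=="scene": c=cam(n); V=c["W"]
    m=(abs(V[...,0]-.54)<.05)&(abs(V[...,1]-.301)<.05)&(V[...,2]>.235)&(V[...,2]<.265)
    p=V[m]; print(n,len(p)); 
    if len(p)>5: print(cv2.minAreaRect((p[:,:2]*1000).astype(np.float32)),p[:,2].max())
a=cv2.resize(c["img"][110:205,230:330],None,fx=4,fy=4,interpolation=cv2.INTER_CUBIC)
h=a.shape[0]; b=cv2.resize(w,(400,250)); o=np.zeros((h,800,3),np.uint8); o[:,:400]=a; o[:250,400:]=b; save(o,"end.png")
E
```

```text
[0.45855884 0.29766832 0.35987977] [ 0.42132502  0.84765095 -1.19328697] 16.825
wrist 77
((544.9114990234375, 302.32220458984375), (20.424457550048828, 5.2882795333862305), 87.55638885498047) 0.25085071744360665
scene 35
((537.8245239257812, 296.4742431640625), (23.20026397705078, 23.624116897583008), 87.5403060913086) 0.25170988875718686
```

View pics/end.png

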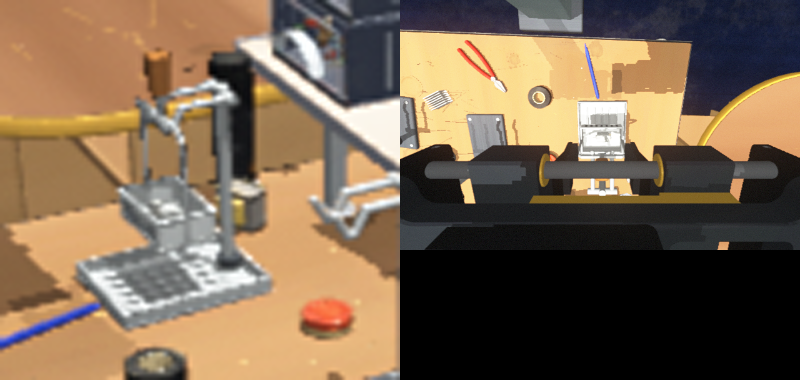

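The basket hangs upright in the double hook (left half, grip at 157,70, bar at 160,110). The grip top at 0.251 is seat height + 66 mm, and the robot is clear. Handing in.

```bash
python3 -c "
from station import job
print(job.finish_job())"
```

```text
the job is handed in; nothing more can be done
None
```

The basket with its motor hangs level in the drip-tray stand's double hook, released with the arm clear, and the job was handed in at about 17 s; no verdict was returned.

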